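# Lay the food box down and stow it against the fiddle rail

## Robot

A 6-joint arm with a two-finger parallel gripper is mounted at the origin on the work surface. World frame = base frame: x ahead of the robot, y to its left, z up, the work surface at z = 0. Lengths are in m, angles in rad, forces in N, time in s.
With the tool pointing down it reaches from about 0.3 to 0.775 m from the base axis. Payload 14.6 kg.
Tool frame: the origin (TCP) lies at the very end of the fingers, on their centre line; the grasp point (between the pads) lies 19 mm behind it; z points along the fingers, y is the line along which they close (so a half turn about z gives the same grasp; the last joint's range is limited). The gripper opens to 94 mm and grips with 3 to 60 N. Pads are 16 mm wide; open, the fingers measure 119 mm over their backs; the gripper's body (75 mm by 177 mm) begins 78 mm behind the grasp point.
Start: joints at [-1.225, 0.3, 1.521, -0, 1.321, -0.067], TCP at [0.221, -0.504, 0.205] pointing down, gripper open.
Joint ranges: [-3.03, 3.03], [-0.79, 2.21], [0.23, 2.52], [-1.04, 4.18], [0, 3.07], [-2.55, 2.55]. Speed limits (rad/s): [2.22, 2.22, 2.57, 3.14, 3.14, 3.14].

## Interface

Orientations are given as [roll, pitch, yaw] about the fixed x, y, z axes, in that order (R = Rz(yaw) Ry(pitch) Rx(roll)).
In Python, from station import ctrl gives the robot as it stands. The module is installed in compiled form; this text tells all that it offers.
- The arm moves only by the tool step_arm, never from a script. Its argument "deltas" is a list of rows, each an object with "dp": the shift along the tool's x, y, z scaled (see below), a list of three; "twist": the turn about the tool's z scaled (see below). In form: [{"dp": [tx, ty, tz], "twist": twist}, ...]. A call has 1 to 12 rows; each row shifts and turns the commanded pose from where the row before left it, along the tool's axes as they then stand; what a row does not reach is not made up. The controller multiplies each number of a shift by 0.04 m and each number of a turn by 4 degrees. A row lasts 1/10 s, in which the tool goes at most 50 mm and 8.59 degrees, less where a joint would pass 70% of its speed; a pose out of reach is approached as far as the arm can. A call with a number of a shift or a turn outside -1 to 1 is refused whole. A call with a gripper value outside its range is refused whole. "gripper" is the opening, from -1 (shut) to 1 (fully open), set as the call begins (left out, the last holds). The fingers move at their own pace and stop on an object; "squeeze" is the grip in N (left out, the last holds). Time passes only in rows, so rows that do not move let the fingers close. It gives the time, the measured TCP pose, the force, the opening and the grip force at its end, in the units of the state.
- ctrl.get_obs(): the state, without advancing time (a new reading comes with each control period).
- ctrl.camera(name): name is "scene" or "top"; returns (picture, depth): 420x560x3 uint8, red, green, blue; 420x560 float32, m along the optical axis (not along the pixel's ray), 0 where there is no reading.
- ctrl.get_calibration(name): a dict with "fx", "fy", "cx", "cy" (pixels), "world_to_cam" (4x4, takes a point from world to camera coordinates). Camera axes: x right, y down, z forward; pixel columns grow to the right and rows downward; lengths in m; the calibration is good to about 2 mm. A picture is of the moment at which its call begins. get_calibration takes no time and is no camera call.
- ctrl.hand_in(): hands the job in; it is judged then, once.
Trained networks look in the newest picture that a camera, given by its name, has taken for a name from the list of things; names that differ only in an ending like _2 or _b are one class to them, and where a whole thing is asked for, a point or a joint stands for the part that bears it (a point fixed in the world has none). Each returns a list of dicts, best first, with "conf" (0 to 1); they miss things now and then, are a little off and sometimes report something else, mostly with a low value. They report only what shows in the picture. A call takes as long as a camera call. They do not tell look-alikes from the thing itself.
- ctrl.spot_in(camera, label): "rect" ([left, top, right, bottom] as shares, 0 to 1, of the picture: columns of its width, rows of its height, round what is visible of it).
- ctrl.cut_out(camera, label): "pixels" (420x560 bool, what is visible of it) and "rect" ([left, top, right, bottom] as shares, 0 to 1, of the picture: columns of its width, rows of its height, round what is visible of it).
The state is a dict: "time_s": time; "qpos": joint angles; "joint_vel": joint speeds; "tau": joint torques, N m; "ee_pos": TCP position; "eef_rot": TCP orientation; "force": force on the tool from outside, world axes, zero at the start; "moment": the same for the moment, N m; "grip_width": finger opening in m; "grip_force": force on a finger pad.
Only numpy, scipy, OpenCV 4.12 (cv2) and the standard library are available. Lean on these libraries where they do the work, as an engineer would, in place of code of your own. Each camera call takes 0.05 s, during which the arm holds its last target. There are 200 camera calls.

## Task

Make the camper's counter ready for driving: the clear food box with the blue lid is standing on its end, so push it over so that it lies on its base with the blue lid facing up, then push it along the counter until the end that was uppermost sits flush against the dark wooden rail. Only push: do not pick the box up or lift it at any time, never let it go over onto its lid, and do not disturb the jar, the mug or the carton.

Things in the scene. Friction and masses are not known exactly. Their poses are not given: they have to be found in the camera images.
- foodbox: Rigid clear box with blue lid, 150 x 110 x 64 mm (lid flush), 0.25 to 0.5 kg, starting upright on a 110 x 64 end. Origin: centre of that end. z: along the 150 mm length (up at the start). x: out of the blue lid (at first roughly towards the robot; up when done). y: along the width. Lid face at x = +32 mm, base at x = -32.
- foodbox_mid (a point): Centre of the food box: 75 mm above the counter while it stands, 32 mm while it lies on its base. Pushed high on the lid side the standing box tips rather than slides, and past 23 degrees it falls by itself onto its base; lying, it slides on the counter when pushed.
- foodbox_end (a point): Centre of the food box's end that is uppermost at the start (150 mm from the box's origin); this end goes against the rail. A corner that meets the rail askew can jam there by friction: push the box in square, or nudge its near end sideways.
- rail: Dark wooden fiddle rail fixed on the counter beyond the food box: a straight bar 360 mm long, 34 mm high, 20 mm thick, with two small white clamps at its back. Origin: on the counter, at the middle of the bar's upright face that looks towards the robot and the box. x: level, square to that face, away from the robot. y: along the bar. z: up.
- jar: Glass jar with yellow cap, 68 mm diameter, 105 mm high; bystander. Origin: centre of its underside.
- mug: Blue mug, 76 mm diameter plus handle at its +y side, 90 mm high; bystander. Origin: centre of its underside.
- carton: Yellow carton, 60 x 50 x 110 mm high; bystander. Origin: centre of its underside.
Not all that is in view belongs to the job. Leave any red look-alike of the foodbox alone.

How it is judged:
On the way, in this order (a step that is already met when the one before it is completed fails the run):
1. the food box lies on its base, lid up (angle between foodbox's own x axis and vertical below 0.08 rad and height (world z) of foodbox_mid below 0.04 m), for 0.2 s.
2. it is pushed flush against the rail (all of step 1 and x of foodbox_end in the frame of rail above -0.007 m and angle between the z axis of foodbox and the x axis of rail, either way round below 0.07 rad and y of foodbox_mid in the frame of rail between -0.15 and 0.15 m), for 0.2 s.
At the end, for the whole second after the job is handed in: The food box lies at rest on its base, lid up (0.08 rad), the end that was uppermost against the rail: middle of that end within 7 mm of its face, square within 0.07 rad, box centre within 150 mm of the rail's middle along it; jar, mug and carton upright, within 20 mm of where they stood (all of step 2 and linear speed of foodbox below 0.02 m/s and distance of each of jar, mug, carton from where it was at the start of the episode below 0.02 m and angle between each of jar, mug, carton's own z axis and vertical below 0.15 rad); the robot touches nothing.
It fails at once if the food box is lifted off the counter (centre above 100 mm, or above 55 mm while it lies level) (height (world z) of foodbox_mid above 0.1 m or (angle between foodbox's own x axis and vertical below 0.2 rad and height (world z) of foodbox_mid above 0.055 m)).
It fails at once if the food box goes over onto its lid (angle between foodbox's own x axis and vertical above 2.4 rad).
It fails at once if the glass jar is moved more than 20 mm or tipped (distance of jar from where it was at the start of the episode above 0.02 m or angle between jar's own z axis and vertical above 0.3 rad).
It fails at once if the mug is moved more than 20 mm or tipped (distance of mug from where it was at the start of the episode above 0.02 m or angle between mug's own z axis and vertical above 0.3 rad).
It fails at once if the carton is moved more than 20 mm or tipped (distance of carton from where it was at the start of the episode above 0.02 m or angle between carton's own z axis and vertical above 0.3 rad).
It also fails if it takes over 58 s, if anything falls off the work surface, if the arm or the gripper's body presses on something with over 40 N, if the wrist force passes 120 N, or if a joint passes its speed limit or range.

## Working session

There is one attempt and no reset: what is moved stays moved. The work goes in short steps, Python scripts to look and compute and a tool call to move; the robot and the scene stay as the last step left them, time stands still between calls to the robot, and variables do not carry over. Pictures are saved under pics/ and viewed, at most 10 in all, crops included, and the job is handed in when it is done.

Besides the shell and the picture viewer there is one more tool, called after "Call:" as name(argument=value, ...), one argument or row to a line, values as JSON. step_arm: Moves the arm, as the interface text tells. Its arguments: {"type":"object","properties":{"deltas":{"type":"array"},"gripper":{"type":"number"},"squeeze":{"type":"number"}},"required":["deltas"]}

```bash
mkdir -p pics
cat > h.py <<'E'
import numpy as np, cv2
from station import ctrl
def cloud(cam,depth):
    c=ctrl.get_calibration(cam); v,u=np.mgrid[:420,:560]
    P=np.stack([(u-c['cx'])/c['fx']*depth,(v-c['cy'])/c['fy']*depth,depth,np.ones_like(depth)],-1)
    W=P@np.linalg.inv(np.array(c['world_to_cam'])).T
    W[depth<=0]=np.nan
    return W[...,:3]
E
python3 - <<'E'
from h import *
ims=[]
for cam in('scene','top'):
    im,d=ctrl.camera(cam); np.savez(cam+'.npz',im=im,d=d); W=cloud(cam,d)
    cv2.imwrite(f'pics/{cam}0.png',im[...,::-1])
    for n in('foodbox','rail','jar','mug','carton'):
        for r in ctrl.cut_out(cam,n)[:2]:
            p=W[r['pixels']];p=p[~np.isnan(p[:,0])]
            print(cam,n,round(r['conf'],2),np.round(np.array(r['rect'])*[560,420,560,420]),np.round(np.percentile(p,[3,50,97],axis=0),3).tolist())
print(ctrl.get_obs())
E
```

```text
scene foodbox 0.96 [253. 123. 290. 167.] [[0.299, -0.202, 0.068], [0.363, -0.161, 0.135], [0.404, -0.142, 0.149]]
scene foodbox 0.84 [314. 174. 369. 252.] [[0.425, 0.036, 0.009], [0.475, 0.099, 0.101], [0.485, 0.141, 0.149]]
scene rail 0.71 [146. 240. 282. 340.] [[0.748, -0.206, 0.004], [0.764, -0.012, 0.026], [0.807, 0.124, 0.035]]
scene jar 0.93 [349. 267. 385. 328.] [[0.6, 0.215, 0.011], [0.641, 0.246, 0.078], [0.653, 0.272, 0.105]]
scene jar 0.17 [144. 242. 282. 341.] [[0.747, -0.212, 0.001], [0.764, -0.015, 0.024], [0.807, 0.124, 0.035]]
scene mug 0.7 [184. 147. 216. 190.] [[0.451, -0.362, 0.003], [0.504, -0.311, 0.061], [0.524, -0.269, 0.089]]
scene carton 0.94 [147. 165. 179. 213.] [[0.586, -0.353, 0.006], [0.627, -0.312, 0.07], [0.645, -0.307, 0.11]]
scene carton 0.54 [254. 159. 304. 230.] [[0.458, -0.12, 0.01], [0.504, -0.05, 0.102], [0.519, -0.012, 0.149]]
top foodbox 0.57 [229. 243. 278. 280.] [[0.411, 0.031, 0.068], [0.443, 0.081, 0.148], [0.477, 0.133, 0.152]]
top foodbox 0.57 [347. 284. 389. 334.] [[0.296, -0.211, 0.032], [0.344, -0.175, 0.148], [0.395, -0.146, 0.152]]

[... 394 characters left out ...]
, 0.107], [0.64, -0.31, 0.114]]
{'time_s': 0.6, 'qpos': array([-1.22462308e+00,  2.99877432e-01,  1.52100601e+00, -9.04847591e-06,
        1.32068240e+00, -6.66096200e-02]), 'joint_vel': array([ 0.00175149, -0.00052811, -0.0014106 ,  0.00111526,  0.00052279,
       -0.00030879]), 'tau': array([-5.06826291e-04, -5.31485939e+01, -3.52828932e+01,  7.08237709e-02,
        2.13296962e-02, -3.62171136e-05]), 'ee_pos': array([ 0.22062579, -0.5038017 ,  0.20545542]), 'eef_rot': array([3.14156649e+00, 1.05316964e-05, 4.12785109e-01]), 'force': array([-0.8255558 , -0.10227445, -0.21479327]), 'moment': array([ 0.01082781, -0.01169591,  0.01560623]), 'grip_force': 0.0, 'grip_width': 0.09384766955272134}
```

View pics/scene0.png

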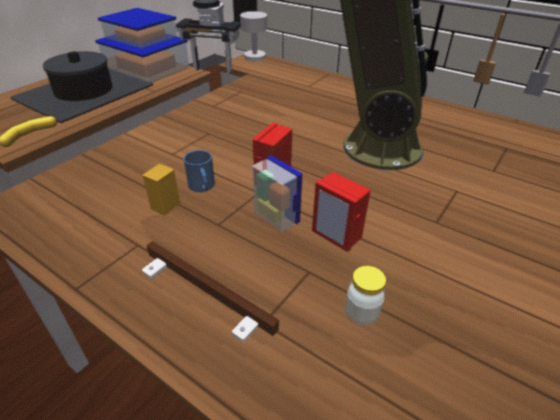

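View pics/top0.png

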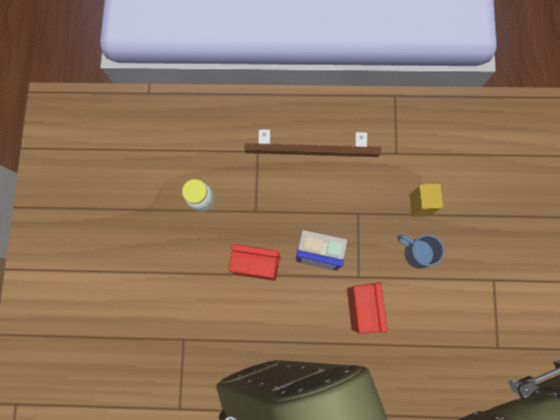

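The box is at scene (278,193) and top (321,250), with its blue lid towards the robot. The rail is at top (313,150). The red boxes at top (254,262) and (369,308) are look-alikes.

```bash
cat >> h.py <<'E'
def fit(W,lo,hi,zlo,zhi):
    m=(W[...,0]>lo[0])&(W[...,0]<hi[0])&(W[...,1]>lo[1])&(W[...,1]<hi[1])&(W[...,2]>zlo)&(W[...,2]<zhi)
    p=W[m]; n=(m).sum()
    r=cv2.minAreaRect((p[:,:2]*1000).astype(np.float32)); print(n,r,'z',np.median(p[:,2]).round(4)); print(np.round(cv2.boxPoints(r),1).tolist()); return p
E
python3 - <<'E'
from h import *
for cam in('top','scene'):
    d=np.load(cam+'.npz')['d'];W=cloud(cam,d)
    print(cam);p=fit(W,(.4,-.14),(.56,.02),.14,.16)
    p=fit(W,(.7,-.25),(.8,.15),.029,.045)
    for yy in np.arange(-.2,.12,.04):
        q=p[abs(p[:,1]-yy)<.02]; print(np.round(yy,2),np.percentile(q[:,0],[5,95]).round(4))
    for n,l,h in(('redL',(.38,.02),(.5,.16)),('redR',(.27,-.23),(.42,-.13)),):print(n);fit(W,l,h,.14,.16)
E
```

```text
top
1290 ((478.7523193359375, -73.01725769042969), (109.8785629272461, 64.34049224853516), 78.69762420654297) z 0.1481
[[436.3999938964844, -120.5999984741211], [499.5, -133.1999969482422], [521.0999755859375, -25.399999618530273], [458.0, -12.800000190734863]]
980 ((753.7921142578125, -50.369659423828125), (357.98553466796875, 22.597557067871094), 89.25330352783203) z 0.0333
[[740.2000122070312, -229.1999969482422], [762.7999877929688, -229.5], [767.4000244140625, 128.5], [744.7999877929688, 128.8000030517578]]
-0.2 [0.7428 0.7608]
-0.16 [0.7432 0.7618]
-0.12 [0.7441 0.761 ]
-0.08 [0.7445 0.763 ]
-0.04 [0.7457 0.762 ]
0.0 [0.7453 0.764 ]
0.04 [0.7466 0.7634]
0.08 [0.7469 0.7652]
redL
1298 ((445.7085266113281, 84.02530670166016), (109.53993225097656, 64.12642669677734), 82.91403198242188) z 0.1479
[[407.1000061035156, 33.599998474121094], [470.79998779296875, 25.700000762939453], [484.29998779296875, 134.39999389648438], [420.6000061035156, 142.3000030517578]]
redR
1416 ((346.0537109375, -181.519287109375), (109.76280975341797, 64.96955871582031), 6.6814165115356445) z 0.1482
[[287.7
[... 689 characters left out ...]
, 131.0]]
-0.2 [0.7444 0.7624]
-0.16 [0.7455 0.7628]
-0.12 [0.7464 0.764 ]
-0.08 [0.7464 0.7642]
-0.04 [0.7473 0.7655]
0.0 [0.7479 0.7658]
0.04 [0.7485 0.7668]
0.08 [0.7499 0.7673]
redL
919 ((447.3594970703125, 87.00677490234375), (109.72640228271484, 66.45496368408203), 82.37051391601562) z 0.147
[[407.1000061035156, 37.0], [473.0, 28.200000762939453], [487.6000061035156, 137.0], [421.70001220703125, 145.8000030517578]]
redR
550 ((348.8439025878906, -177.0504608154297), (110.53401947021484, 65.22241973876953), 6.793115615844727) z 0.1467
[[290.1000061035156, -151.1999969482422], [297.79998779296875, -216.0], [407.6000061035156, -202.89999389648438], [399.8999938964844, -138.10000610351562]]
```

Call:
step_arm(
  deltas=[
    {"dp": [0.73, -0.7, 0]},
    {"dp": [0.73, -0.7, 0]},
    {"dp": [0.73, -0.7, 0]},
    {"dp": [0.73, -0.7, 0]},
    {"dp": [0.73, -0.7, 0]},
    {"dp": [0.73, -0.7, 0]},
    {"dp": [0.73, -0.7, 0]},
    {"dp": [0.73, -0.7, 0]},
    {"dp": [0.73, -0.7, 0]},
    {"dp": [0.73, -0.7, 0]},
    {"dp": [0.73, -0.7, 0]},
    {"dp": [0.73, -0.7, 0]},
  ],
  gripper=0.1,
)

```text
invalid input at $.deltas[0]: expected keys dp, twist
```

Call:
step_arm(
  deltas=[
    {"dp": [0, 0, 0], "twist": 1},
    {"dp": [0, 0, 0], "twist": 1},
    {"dp": [0, 0, 0], "twist": 1},
    {"dp": [0, 0, 0], "twist": 1},
    {"dp": [0, 0, 0], "twist": 1},
    {"dp": [0, 0, 0], "twist": 1},
    {"dp": [0, 0, 0], "twist": 1},
    {"dp": [0, 0, 0], "twist": 1},
    {"dp": [0, 0, 0], "twist": 0.78},
    {"dp": [0, 0, 0]},
    {"dp": [0, 0, 0]},
  ],
)

```text
invalid input at $.deltas[9]: expected keys dp, twist
```

Call:
step_arm(
  deltas=[
    {"dp": [0.73, -0.7, 0], "twist": 0},
    {"dp": [0.73, -0.7, 0], "twist": 0},
    {"dp": [0.73, -0.7, 0], "twist": 0},
    {"dp": [0.73, -0.7, 0], "twist": 0},
    {"dp": [0.73, -0.7, 0], "twist": 0},
    {"dp": [0.73, -0.7, 0], "twist": 0},
    {"dp": [0.73, -0.7, 0], "twist": 0},
    {"dp": [0.73, -0.7, 0], "twist": 0},
    {"dp": [0.73, -0.7, 0], "twist": 0},
    {"dp": [0.73, -0.7, 0], "twist": 0},
    {"dp": [0.73, -0.7, 0], "twist": 0},
    {"dp": [0.73, -0.7, 0], "twist": 0},
  ],
  gripper=0.1,
)

```text
time_s: 1.8
ee_pos: [0.4072, -0.0538, 0.2057]
eef_rot: [3.141, -0.001, 0.413]
force: [0.1, -0.9, 0.0]
grip_width: 0.0516
grip_force: 0.0
```

Call:
step_arm(
  deltas=[
    {"dp": [0, 0, 0], "twist": 1},
    {"dp": [0, 0, 0], "twist": 1},
    {"dp": [0, 0, 0], "twist": 1},
    {"dp": [0, 0, 0], "twist": 1},
    {"dp": [0, 0, 0], "twist": 1},
    {"dp": [0, 0, 0], "twist": 1},
    {"dp": [0, 0, 0], "twist": 1},
    {"dp": [0, 0, 0], "twist": 1},
    {"dp": [0, 0, 0], "twist": 0.78},
    {"dp": [0, 0, 0], "twist": 0},
    {"dp": [0, 0, 0], "twist": 0},
  ],
)

```text
time_s: 2.9
ee_pos: [0.4068, -0.0555, 0.2055]
eef_rot: [3.142, -0.0, -0.198]
force: [-0.7, 0.3, 0.0]
grip_width: 0.0517
grip_force: 0.0
```

Call:
step_arm(
  deltas=[
    {"dp": [0, 0, 0.7], "twist": 0},
    {"dp": [0, 0, 0.7], "twist": 0},
    {"dp": [0, 0, 0.7], "twist": 0},
    {"dp": [0.3, 0, 0], "twist": 0},
    {"dp": [0.3, 0, 0], "twist": 0},
    {"dp": [0.15, 0, 0], "twist": 0},
    {"dp": [0.15, 0, 0], "twist": 0},
    {"dp": [0.15, 0, 0], "twist": 0},
    {"dp": [0.15, 0, 0], "twist": 0},
    {"dp": [0.15, 0, 0], "twist": 0},
  ],
)

```text
time_s: 3.9
ee_pos: [0.4602, -0.0663, 0.1217]
eef_rot: [3.142, -0.0, -0.2]
force: [-1.5, -0.5, 1.7]
grip_width: 0.0516
grip_force: 0.6
```

Call:
step_arm(
  deltas=[
    {"dp": [0.15, 0, 0], "twist": 0},
    {"dp": [0.15, 0, 0], "twist": 0},
    {"dp": [0.15, 0, 0], "twist": 0},
  ],
)

```text
time_s: 4.2
ee_pos: [0.4779, -0.0698, 0.1214]
eef_rot: [-3.142, -0.0, -0.2]
force: [-0.1, 0.3, 0.3]
grip_width: 0.0517
grip_force: 0.2
```

Run:
```python
from h import *
im,d=ctrl.camera('scene');cv2.imwrite('pics/s1.png',cv2.resize(im[100:300,150:430,::-1],None,fx=2,fy=2))
```

```text
(no output)
```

View pics/s1.png

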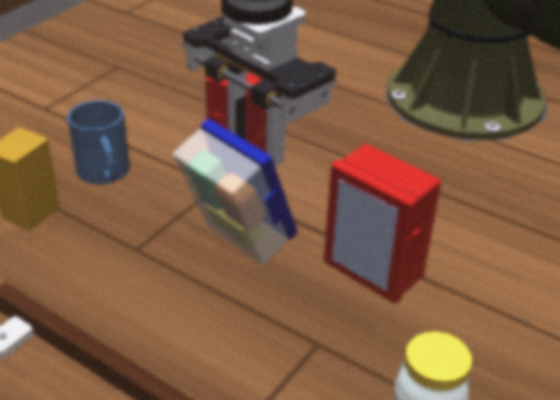

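The box at crop (235,190) is tipping over its far edge, with its foot still in place and the fingers behind it. I'll keep pushing.

Call:
step_arm(
  deltas=[
    {"dp": [0.15, 0, 0], "twist": 0},
    {"dp": [0.15, 0, 0], "twist": 0},
    {"dp": [0.15, 0, 0], "twist": 0},
    {"dp": [0.15, 0, 0], "twist": 0},
    {"dp": [0.15, 0, 0], "twist": 0},
    {"dp": [0, 0, 0], "twist": 0},
    {"dp": [0, 0, 0], "twist": 0},
    {"dp": [0, 0, 0], "twist": 0},
    {"dp": [0, 0, 0], "twist": 0},
  ],
)

```text
time_s: 5.15
ee_pos: [0.5066, -0.0757, 0.1215]
eef_rot: [-3.142, 0.0, -0.2]
force: [0.5, 0.6, 0.9]
grip_width: 0.0515
grip_force: 0.0
```

Run:
```python
from h import *
im,d=ctrl.camera('scene');cv2.imwrite('pics/s2.png',cv2.resize(im[100:300,150:430,::-1],None,fx=2,fy=2))
W=cloud('scene',d); fit(W,(.48,-.2),(.74,.02),.05,.075)
im,d=ctrl.camera('top');W=cloud('top',d); fit(W,(.48,-.2),(.74,.02),.05,.075)
```

```text
2247 ((590.7655639648438, -91.37379455566406), (111.94068145751953, 151.51348876953125), 78.7008285522461) z 0.0629
[[505.5, -131.39999389648438], [654.0999755859375, -161.10000610351562], [676.0, -51.29999923706055], [527.4000244140625, -21.600000381469727]]
757 ((637.7855834960938, -105.29400634765625), (73.28112030029297, 111.99999237060547), 4.165212154388428) z 0.064
[[597.2000122070312, -52.099998474121094], [605.2999877929688, -163.8000030517578], [678.4000244140625, -158.5], [670.2999877929688, -46.79999923706055]]
```

View pics/s2.png

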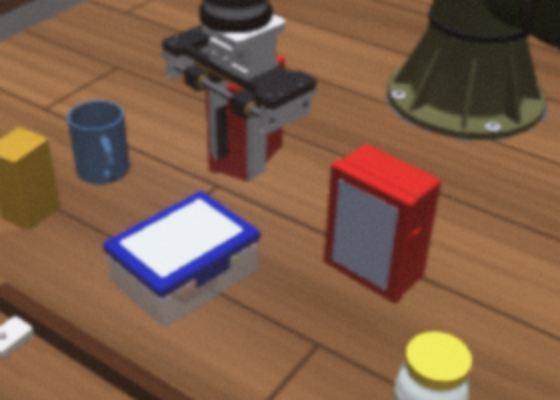

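The box now lies lid up at crop (183,240), 11° askew to the rail. Next I'll back off, lower the open fingers behind its near end, then push forward while turning it square.

Call:
step_arm(
  deltas=[
    {"dp": [-0.3, 0.15, 0], "twist": 0},
    {"dp": [-0.3, 0.15, 0], "twist": 0},
    {"dp": [0, 0, 0.5], "twist": 0},
    {"dp": [0, 0, 0.5], "twist": 0},
    {"dp": [0, 0, 0.5], "twist": 0},
    {"dp": [0, 0, 0.4], "twist": 0},
    {"dp": [0.2, 0, 0], "twist": 0},
    {"dp": [0.2, 0, 0], "twist": 0},
    {"dp": [0.1, 0, 0], "twist": 0},
  ],
)

```text
time_s: 6.15
ee_pos: [0.502, -0.087, 0.0465]
eef_rot: [3.142, -0.002, -0.2]
force: [-0.2, -0.3, -0.7]
grip_width: 0.0516
grip_force: 0.0
```

Call:
step_arm(
  deltas=[
    {"dp": [0.15, 0, 0], "twist": -0.26},
    {"dp": [0.15, 0, 0], "twist": -0.26},
    {"dp": [0.15, 0, 0], "twist": -0.26},
    {"dp": [0.15, 0, 0], "twist": -0.26},
    {"dp": [0.15, 0, 0], "twist": -0.26},
    {"dp": [0.15, 0, 0], "twist": -0.26},
    {"dp": [0.15, 0, 0], "twist": -0.26},
    {"dp": [0.15, 0, 0], "twist": -0.26},
    {"dp": [0.15, 0, 0], "twist": -0.26},
    {"dp": [0.15, 0, 0], "twist": -0.26},
    {"dp": [0, 0, 0], "twist": 0},
  ],
)

```text
time_s: 7.25
ee_pos: [0.5607, -0.0939, 0.0457]
eef_rot: [3.141, -0.001, -0.017]
force: [0.1, -0.1, 0.5]
grip_width: 0.0519
grip_force: 0.0
```

Run:
```python
from h import *
im,d=ctrl.camera('scene');cv2.imwrite('pics/s3.png',cv2.resize(im[100:350,130:430,::-1],None,fx=2,fy=2))
W=cloud('scene',d); fit(W,(.545,-.2),(.742,.04),.05,.075)
```

```text
2635 ((636.4930419921875, -82.95714569091797), (111.63392639160156, 170.9213409423828), 89.12535095214844) z 0.0631
[[550.2000122070312, -137.5], [721.0999755859375, -140.10000610351562], [722.7999877929688, -28.5], [551.9000244140625, -25.799999237060547]]
```

View pics/s3.png

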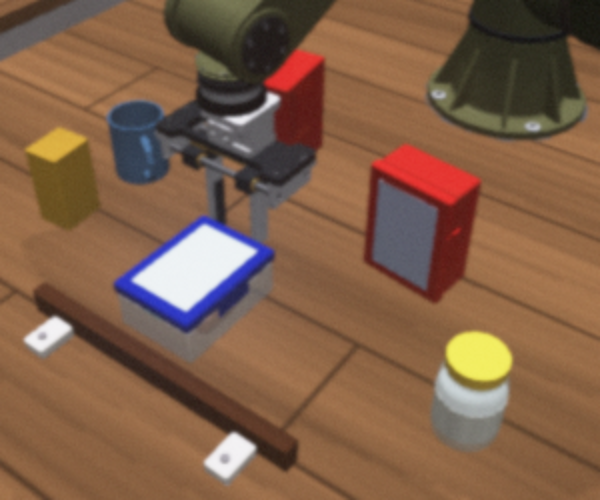

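The box at crop (195,275) is square to the rail with about 25 mm to go. I'll push it straight in.

Call:
step_arm(
  deltas=[
    {"dp": [0.1, 0, 0], "twist": 0},
    {"dp": [0.1, 0, 0], "twist": 0},
    {"dp": [0.1, 0, 0], "twist": 0},
    {"dp": [0.1, 0, 0], "twist": 0},
    {"dp": [0.1, 0, 0], "twist": 0},
    {"dp": [0.05, 0, 0], "twist": 0},
  ],
)

```text
time_s: 7.9
ee_pos: [0.5823, -0.0942, 0.0455]
eef_rot: [3.142, 0.0, -0.019]
force: [-5.1, -0.3, 2.6]
grip_width: 0.0516
grip_force: 2.5
```

Call:
step_arm(
  deltas=[
    {"dp": [0.04, 0, 0], "twist": 0},
    {"dp": [0.04, 0, 0], "twist": 0},
  ],
)

```text
time_s: 8.1
ee_pos: [0.5848, -0.0942, 0.0454]
eef_rot: [-3.142, 0.001, -0.019]
force: [-18.8, 0.2, 14.4]
grip_width: 0.0517
grip_force: 9.5
```

Run:
```python
from h import *
print(ctrl.get_obs()['force'])
im,d=ctrl.camera('scene')
W=cloud('scene',d); fit(W,(.59,-.2),(.78,.04),.05,.075)
im,d=ctrl.camera('top')
W=cloud('top',d); fit(W,(.6,-.2),(.78,.04),.05,.075)
```

```text
[-18.80206582   0.21201932  14.41472826]
2686 ((667.54443359375, -84.34889221191406), (113.0758056640625, 155.9534149169922), 88.71060180664062) z 0.0631
[[588.2999877929688, -139.10000610351562], [744.2000122070312, -142.60000610351562], [746.7999877929688, -29.600000381469727], [590.9000244140625, -26.100000381469727]]
766 ((696.87060546875, -86.91130828857422), (93.76520538330078, 113.9187240600586), 1.6254774332046509) z 0.064
[[648.4000244140625, -31.299999237060547], [651.5999755859375, -145.1999969482422], [745.4000244140625, -142.5], [742.0999755859375, -28.600000381469727]]
```

The force has risen to 19 N, so the box is against the rail. I'll back off gently, rise clear and check.

Call:
step_arm(
  deltas=[
    {"dp": [-0.05, 0, 0], "twist": 0},
    {"dp": [-0.1, 0, 0], "twist": 0},
    {"dp": [-0.3, 0, 0], "twist": 0},
    {"dp": [-0.3, 0, 0], "twist": 0},
    {"dp": [0, 0, -0.8], "twist": 0},
    {"dp": [0, 0, -0.8], "twist": 0},
    {"dp": [0, 0, -0.8], "twist": 0},
    {"dp": [-0.5, 0, -0.8], "twist": 0},
    {"dp": [-0.8, 0, -0.5], "twist": 0},
    {"dp": [-0.8, 0, 0], "twist": 0},
    {"dp": [0, 0, 0], "twist": 0},
    {"dp": [0, 0, 0], "twist": 0},
  ],
)

```text
time_s: 9.4
ee_pos: [0.4714, -0.0922, 0.1939]
eef_rot: [3.141, -0.002, -0.019]
force: [0.1, -0.8, -0.4]
grip_width: 0.0514
grip_force: 0.0
```

Run:
```python
from h import *
o=ctrl.get_obs();print(o['ee_pos'],o['force'])
im,d=ctrl.camera('scene');cv2.imwrite('pics/s4.png',cv2.resize(im[100:350,130:430,::-1],None,fx=2,fy=2))
for c in('scene','top'):
    im,d=ctrl.camera(c);W=cloud(c,d); fit(W,(.57,-.2),(.78,.04),.05,.075)
    for n in('jar','mug','carton'):
        r=ctrl.cut_out(c,n)
        if r: print(c,n,np.round(np.nanpercentile(W[r[0]['pixels']],[3,50,97],axis=0),3).tolist())
```

```text
[ 0.47137673 -0.09220405  0.19391454] [ 0.10912765 -0.75691961 -0.44228664]
2634 ((670.2383422851562, -84.30772399902344), (112.39461517333984, 151.23318481445312), 88.6916732788086) z 0.0631
[[593.4000244140625, -138.8000030517578], [744.5999755859375, -142.1999969482422], [747.0999755859375, -29.899999618530273], [595.9000244140625, -26.399999618530273]]
scene jar [[0.596, 0.213, 0.005], [0.64, 0.246, 0.077], [0.652, 0.273, 0.105]]
scene mug [[0.452, -0.361, 0.005], [0.504, -0.31, 0.061], [0.524, -0.268, 0.089]]
scene carton [[0.587, -0.354, 0.005], [0.628, -0.312, 0.07], [0.645, -0.307, 0.11]]
2390 ((669.2468872070312, -86.4293441772461), (110.37372589111328, 151.6407928466797), 88.79329681396484) z 0.0639
[[592.2999877929688, -140.0], [743.9000244140625, -143.1999969482422], [746.2000122070312, -32.900001525878906], [594.5999755859375, -29.700000762939453]]
top jar [[0.583, 0.205, 0.008], [0.608, 0.23, 0.102], [0.641, 0.263, 0.108]]
top mug [[0.599, -0.137, 0.059], [0.669, -0.087, 0.064], [0.738, -0.034, 0.068]]
top carton [[0.583, -0.359, 0.007], [0.608, -0.326, 0.107], [0.641, -0.31, 0.113]]
```

View pics/s4.png

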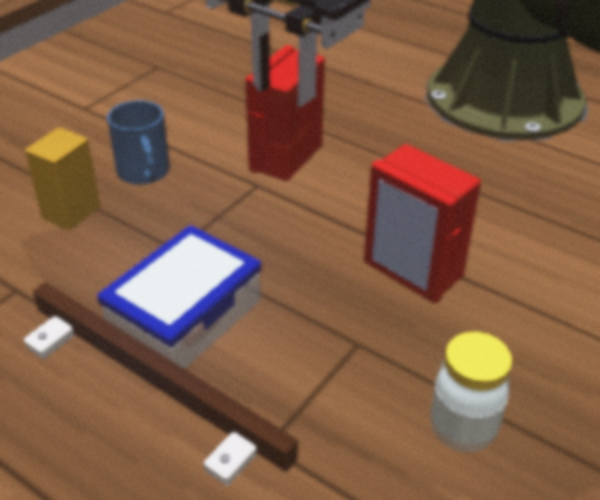

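The box at crop (180,285) lies lid up, flush and square against the rail, and the jar, mug and carton have not moved. The gripper is clear of everything.

```bash
python3 -c "
from station import ctrl
print(ctrl.hand_in())"
```

```text
the job is handed in; nothing more can be done
None
```

The food box lies lid up with its formerly uppermost end flush and square against the rail, the jar, mug and carton have not moved, and the job is handed in (no verdict was returned).

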